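# Close the sugar canister's lid and tuck it under its lip

## Robot

A 6-joint arm with a two-finger parallel gripper is mounted at the origin on the work surface. World frame = base frame: x ahead of the robot, y to its left, z up, the work surface at z = 0. Lengths are in mm, angles in rad, forces in N, time in s.
With the tool pointing down it reaches from about 225 to 725 mm from the base axis. Payload 3.1 kg.
Tool frame: the origin (TCP) lies midway between the tips of the shut fingers; the grasp point (between the pads) lies 19 mm behind it; y points along the fingers, z is the direction in which the jaws open and shut, and the axes are right-handed (so a half turn about y gives the same grasp; the last joint's range is limited). The gripper opens to 85 mm and grips with 20 to 120 N. Pads are 22 mm wide; open, the fingers measure 114 mm over their backs; the gripper's body (76 mm by 85 mm) begins 54 mm behind the grasp point. The pads swing forward as they close: fully open they stand 13 mm farther back than shut.
Start: joints at [-1.387, 0.048, 0.099, 1.622, 0, 1.443], TCP at [161.04, -499.683, 231.312] pointing down, gripper open.
Joint ranges: [-2.91, 2.91], [-0.99, 1.94], [-1.21, 1.42], [-2.12, 2.29], [-1.49, 1.47], [-3.14, 3.14]. Speed limits (rad/s): [2.79, 2.79, 3.14, 3.14, 3.14, 3.14].

## Interface

Orientations are given as a unit quaternion [w, x, y, z].
In Python, from cell import bot gives the robot as it stands. The module is installed in compiled form; this text tells all that it offers.
- The arm moves only by the shell command python3 -m handwheel 'ROWS' [FORCE]. ROWS is JSON, a list of rows, each a list of 7 numbers: the turn, a rotation vector about the tool's x, y, z in degrees, then the shift along the tool's x, y, z in m, then the opening, from 0 (shut) to 1 (fully open). A call has 1 to 10 rows; each row is the pose to reach, as a shift and turn from the pose commanded when the call began, along the tool's axes at that moment; what a row does not reach only later rows make up. A row lasts 1/12 s, in which the tool goes at most 41.7 mm and 7.16 degrees, less where a joint would pass 70% of its speed; a pose out of reach is approached as far as the arm can. A call with a gripper value outside its range is refused whole. The fingers move at their own pace and stop on an object; FORCE is the grip in N (left out, the last holds). Time passes only in rows, so rows that repeat a pose let the fingers close. It gives the time, the measured TCP pose, the force and the opening at its end, in the units of the state.
- bot.get_obs(): the state, without advancing time (a new reading comes with each control period).
- bot.get_image(name): name is "side" or "top"; returns (picture, depth): 420x560x3 uint8, red, green, blue; 420x560 float32, mm along the optical axis (not along the pixel's ray), 0 where there is no reading.
- bot.camera_params(name): a dict with "K" (3x3 intrinsics, pixels), "extrinsics" (4x4, takes a point from world to camera coordinates). Camera axes: x right, y up, looking along -z (the intrinsics and any distortion apply to the point x, -y, -z); pixel columns grow to the right and rows downward; lengths in mm; the calibration is good to about 2 mm. A picture is of the moment at which its call begins. camera_params takes no time and is no camera call.
- bot.close_job(): hands the job in, once; it reports no verdict.
The state is a dict: "time": time; "qpos": joint angles; "joint_velocities": joint speeds; "effort": joint torques, N m; "position": TCP position; "orientation": TCP orientation; "ft_force": force on the tool from outside, world axes, zero at the start; "wrist_torque": the same for the moment, N m; "opening": finger opening in mm.
Only numpy, scipy, OpenCV 4.12 (cv2) and the standard library are available. Lean on these libraries where they do the work, as an engineer would, in place of code of your own. Each camera call takes 0.05 s, during which the arm holds its last target.

## Task

Close the sugar canister on the shelf: fold its springy, hinged lid over by pushing on its outside, keep it pressed down and push it forward until its free edge is tucked fully home beneath the retaining lip, so that it stays shut by itself once you let go. Only push with the fingertips or the outside of the fingers: do not grip the lid or reach under it, do not lift or tip the canister or shove it along the shelf, and leave the jar, mug and teaspoon alone.

Things in the scene. Friction and masses are not known exactly. Their poses are not given: they have to be found in the camera images.
- sugar_canister: Yellow canister, hinged lid, full of sugar cubes, loose, 0.7 to 1.1 kg. Origin: centre of underside; z up; own x runs from the hinge side (roughly facing the robot) to the lip side, y along the hinge. 120 mm (x) by 130 mm (y), walls 4 mm, rim 85 mm high. Hinge axis at x = -58, z = 87.5 mm. Fixed retaining lip, 110 mm long, 4 mm thick, overhangs the mouth from the far wall (x = 60) back to x = 45 mm.
- lid_fold (a joint): Fold angle of the lid about its hinge, rad: 0 = flat shut on the rim, pi/2 = upright, more = leaning out over the hinge side; at most 2.2. A weak spring (0.11 N m when shut, 1 to 2 N at the free edge) stands it open again, near 1.5 to 2, whenever it is let go untucked.
- lid_slide (a joint): How far the lid is slid along its own plane away from the hinge, m: 0 = drawn back, 0.017 = stop. Takes about 2 N and stays where left. At 0 the lid folds flat with its edge 7 mm short of the lip; at 0.017 the edge is 10 mm beneath the lip, with 2.5 mm of play in height. If slid out over 7 mm before it is flat, the edge lands on top of the lip.
- ridge (a point): Foot of the straight push ridge on the lid's outer face, middle of its hinge-side face. Ridge 7 mm high, 6 mm thick, 70 mm long, parallel to the hinge; this face is 79 mm plus lid_slide from the hinge axis. The plate between hinge and ridge is plain: press there, push against the ridge. x: along the lid to its free edge; z: out of its outer face, which when shut is 89.5 mm above the shelf.
- lid_edge (a point): Middle of the lid's free edge, on the outer face. The lid plate is 4 mm thick, 126 mm wide (y), free edge 96 mm plus lid_slide from the hinge axis. Axes as for ridge.
- lip (a point): Middle of the lower front edge of the fixed retaining lip on the canister (canister x = 45 mm, z = 92 mm).
- lid_plug: Dark sealing pad under the lid, 48 x 104 x 4 mm, on its inner face; not to be touched by the fingers. Its origin lies on the hinge axis (moved by lid_slide).
- coffee_jar: Closed glass coffee jar with a red plastic lid, 72 mm across, 125 mm tall, to one side of the canister; leave alone. Origin: centre of underside.
- mug: White ceramic mug, 80 mm across, 92 mm tall, handle at its +y, to the other side of the canister; leave alone. Origin: centre of underside.
- teaspoon: Stainless teaspoon, 135 mm long, lying on the shelf beyond the lip side of the canister; leave alone. Origin: underside, near its middle; x along it to the bowl.

How it is judged (in metres and radians):
At the end, for the whole second after the job is handed in: The lid lies shut (fold under 0.07 rad) and still, slid at least 13 of its 17 mm so that its edge is at least 5 mm beneath the lip, and stays there by itself; the canister stands upright and within 30 mm of where it was, and the jar, mug and teaspoon are within 30 mm of where they were (value of joint lid_fold below 0.07 rad and value of joint lid_slide above 0.013 m and z of lid_edge in the frame of lip below 0.0015 m and x of lid_edge in the frame of lip above 0.005 m and velocity of joint lid_fold between -0.05 and 0.05 rad/s and angle between sugar_canister's own z axis and vertical below 0.05 rad and distance of each of sugar_canister, coffee_jar, mug, teaspoon from where it was at the start of the episode below 0.03 m and linear speed of sugar_canister below 0.02 m/s); the robot touches nothing.
It fails at once if the lid is gripped or pushed from beneath (the fingers press on the pad under it) (contact force between the fingers and lid_plug above 1 N).
It fails at once if the canister is lifted or tipped (height (world z) of sugar_canister above 0.012 m or angle between sugar_canister's own z axis and vertical above 0.2 rad).
It fails at once if the canister is shoved more than 40 mm (distance of sugar_canister from where it was at the start of the episode above 0.04 m).
It fails at once if the jar, mug or teaspoon is moved or knocked over (distance of any of coffee_jar, mug, teaspoon from where it was at the start of the episode above 0.03 m or angle between any of coffee_jar, mug's own z axis and vertical above 0.3 rad).
It also fails if it takes over 38 s, if anything falls off the work surface, if the arm or the gripper's body presses on something with over 40 N, if the wrist force passes 120 N, or if a joint passes its speed limit or range.

## Working session

There is one attempt and no reset: what is moved stays moved. The work goes in short steps, Python scripts to look and compute and a shell command to move; the robot and the scene stay as the last step left them, time stands still between calls to the robot, and variables do not carry over. Pictures are saved under pics/ and viewed, and the job is handed in when it is done.

```bash
mkdir -p pics; python3 - <<'E'
from cell import bot
import cv2,numpy as np
o=bot.get_obs();print({k:np.round(v,3) for k,v in o.items()})
for n in("side","top"):
    p,d=bot.get_image(n);cv2.imwrite(f"pics/{n}0.png",p[:,:,::-1]);np.savez(f"{n}0.npz",p=p,d=d)
    c=bot.camera_params(n);print(n,c)
E
```

```text
{'time': np.float64(0.0), 'qpos': array([-1.387,  0.049,  0.098,  1.622, -0.   ,  1.443]), 'joint_velocities': array([ 0.   , -0.001,  0.   , -0.   ,  0.001, -0.   ]), 'effort': array([-0.0000e+00, -3.3878e+01,  3.2002e+01,  2.0000e-02,  0.0000e+00,
        0.0000e+00]), 'position': array([ 160.907, -499.072,  230.063]), 'orientation': array([ 0.11 , -0.11 ,  0.699, -0.698]), 'ft_force': array([ 0.195, -0.709,  0.446]), 'wrist_torque': array([0.016, 0.002, 0.012]), 'opening': np.float64(84.903)}
side {'K': array([[518.54068041,   0.        , 279.12642868],
       [  0.        , 518.54068041, 217.64076843],
       [  0.        ,   0.        ,   1.        ]]), 'extrinsics': array([[-9.66099173e-01, -2.58112701e-01,  5.49741619e-03,
         5.86955715e+02],
       [ 2.00921388e-01, -7.38323289e-01,  6.43823980e-01,
        -1.23894121e+02],
       [-1.62120276e-01,  6.23102363e-01,  7.65153881e-01,
        -1.12390057e+03],
       [ 0.00000000e+00,  0.00000000e+00,  0.00000000e+00,
         1.00000000e+00]])}
top {'K': array([[390.94327061,   0.        , 271.16589923],
       [  0.        , 390.94327061, 214.07833509],
       [  0.        ,   0.        ,   1.        ]]), 'extrinsics': array([[ 2.12648003e-02, -9.99761447e-01, -4.98575745e-03,
         4.54799880e+01],
       [ 9.96738760e-01,  2.08116951e-02,  7.79661359e-02,
        -6.14594743e+02],
       [-7.78437747e-02, -6.62743201e-03,  9.96943541e-01,
        -9.11656045e+02],
       [ 0.00000000e+00,  0.00000000e+00,  0.00000000e+00,
         1.00000000e+00]])}
```

View pics/side0.png

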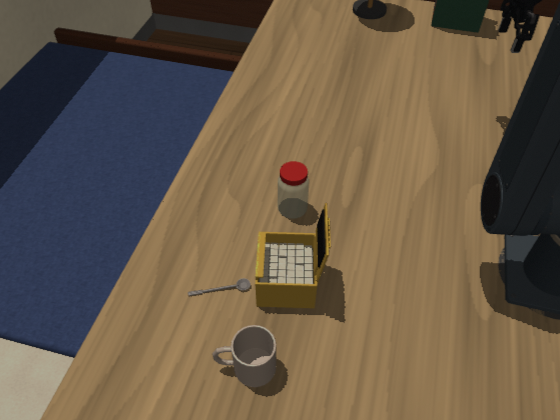

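View pics/top0.png

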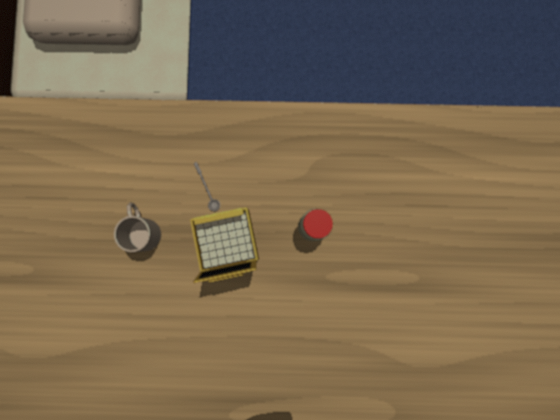

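The side view shows the open canister at about (288,270), its dark-padded lid standing at (322,238), the jar at (293,190), the mug at (254,357) and the spoon at (220,290). The top view shows the canister at (225,243), lid leaning out toward the robot at (226,272), jar at (318,225) and mug at (133,233).

```bash
cat > h.py <<'E'
import numpy as np,cv2
from cell import bot
def cloud(n,d):
    c=bot.camera_params(n);K=c["K"];E=c["extrinsics"]
    v,u=np.mgrid[0:d.shape[0],0:d.shape[1]]
    P=np.stack([(u-K[0,2])/K[0,0]*d,-(v-K[1,2])/K[1,1]*d,-d],-1)
    W=(P-E[:3,3])@E[:3,:3]
    W[d<=0]=np.nan
    return W
def proj(n,X):
    c=bot.camera_params(n);K=c["K"];E=c["extrinsics"]
    p=np.atleast_2d(X)@E[:3,:3].T+E[:3,3]
    return np.stack([K[0,0]*p[:,0]/-p[:,2]+K[0,2],K[1,1]*-p[:,1]/-p[:,2]+K[1,2]],-1)
def ray(n,u,v,z):
    c=bot.camera_params(n);K=c["K"];E=c["extrinsics"]
    d=E[:3,:3].T@np.array([(u-K[0,2])/K[0,0],-(v-K[1,2])/K[1,1],-1.]);o=-E[:3,:3].T@E[:3,3]
    return o+d*(z-o[2])/d[2]
E
python3 - <<'E'
from h import *
for n in("top","side"):
    f=np.load(n+"0.npz");p,d=f["p"],f["d"];W=cloud(n,d)
    hsv=cv2.cvtColor(p,cv2.COLOR_RGB2HSV)
    m=(hsv[...,0]>=21)&(hsv[...,0]<=32)&(hsv[...,1]>170)&(hsv[...,2]>60)
    q=cv2.morphologyEx(m.astype(np.uint8),cv2.MORPH_OPEN,np.ones((2,2)))
    nn,l,s,c=cv2.connectedComponentsWithStats(q)
    print(n,[(s[i].tolist()) for i in range(1,nn) if s[i,4]>30])
    Z=W[...,2]
    r=slice(190,300) if n=="top" else slice(200,310); cc=slice(180,270) if n=="top" else slice(245,340)
    np.set_printoptions(linewidth=250)
    x0=p[r,cc]
    cv2.imwrite(f"pics/crop_{n}.png",cv2.resize(x0[:,:,::-1],None,fx=6,fy=6,interpolation=cv2.INTER_CUBIC)[:600,:800])
    print(np.round(Z[r,cc][::5,::5]).astype(int) if not np.isnan(Z[r,cc]).any() else np.round(np.nan_to_num(Z[r,cc][::5,::5],nan=-99)).astype(int))
E
```

```text
top []
[[  1   2   2  -2   2   2  -2   1   0  -1   1   2   5   0   0  -1   0  -2]
 [ -2  -1   0  -1   1   2   8   4  -2   0   1   0   1   0   2   2   2   1]
 [  1   1   1   2   2   3   3   7   3   3  -1   1  -2   0   2   0   0   0]
 [  0   0   4  -1  -1  -1   6   3   8  -1  -1   4  -1   1   2   1   3   0]
 [  3   2   1   2   1   2  -3   7   3   2   4  94  95  73  -1   3   2  -2]
 [  1   2  -2  -2  -1   0  95  95  96  94  99  96  98  53   6   0  -1   2]
 [  2   2   2  98  94  96  95  95  55  52  55  50  52  42  60   2   1   1]
 [ -4   0   5  58  60  52  56  56  45  55  54  55  52  56  86   0  -4   3]
 [ -1  -1   3  73  54  48  50  54  55  54  54  40  55  55  86   2  -2   0]
 [  0  -2   0  83  57  54  39  54  55  56  52  51  58  54  58   3   3  -1]
 [  1  -1   1  86  54  53  57  56  56  38  54  54  55  40  57  15  -1  -1]
 [  2   0   2  84  48  49  57  47  55  55  58  54  56  57  57  70   0   2]
 [  2   0  -3  -1  61  48  56  39  52  50  47  57  54  55  52  87   0   2]
 [  1   0   2   2  70  56  55  56  54  44  35  55  50  55  49  87  -1   2]
 [  3  -2  -1   3  83  40  52  53  55  55  
[... 1676 characters left out ...]
-1  96  54  53  51  54  56  54  36  49  53  53 105 135   0   0   2]
 [ -1   2  -1  98  54  53  52  53  53  53  36  55  51  57 100 130 -99  -2   1]
 [ -2   0   0  97  54  56  54  55  57  56  39  55  55  55  84 117   0  -3  -1]
 [  4   3  -1  52  53  47  49  52  56  56  40  57  56  55  86   0  -2  -2   0]
 [  0   6  -1  79  80  80  82  83  82  82  85  85  84  84  83  -1  -4   1   0]
 [ -1  -1   0  60  63  65  62  63  64  63  68  66  67  68  68   1   0  -3  -2]
 [  1  -2  -1  43  42  46  46  44  45  46  46  46  45  51  51  -1  -1   0   0]
 [ -3   4  -3  22  22  22  25  26  24  29  28  28  30  29  30   1  -3  -1  -2]
 [  3   0   0   3   4   6   7   5   7   5   8  11   9  10   1   1  -4   3   2]]
```

View pics/crop_top.png

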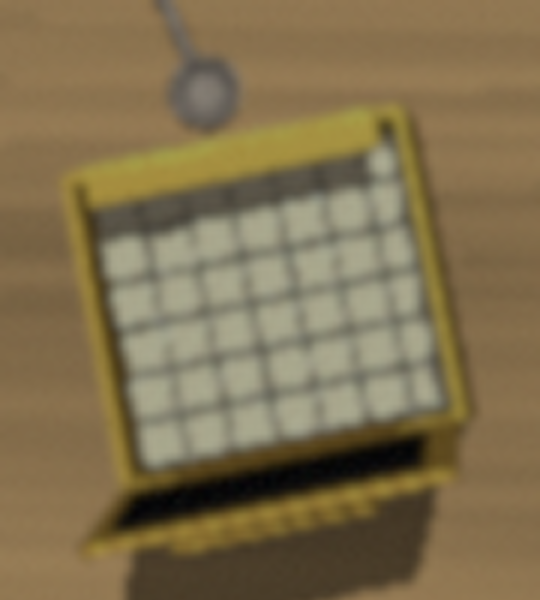

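View pics/crop_side.png

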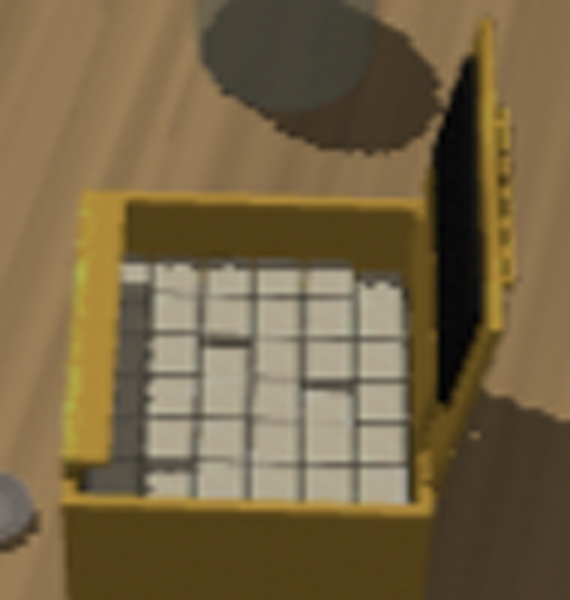

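```bash
python3 - <<'E'
from h import *
for n in("top","side"):
    f=np.load(n+"0.npz");d=f["d"];W=cloud(n,d)
    P=W.reshape(-1,3);P=P[~np.isnan(P).any(1)]
    # restrict to canister
    c0=ray("top",225,243,85)
    Q=P[(np.hypot(*(P[:,:2]-c0[:2]).T)<130)&(P[:,2]>20)]
    Q=Q[abs(Q[:,1]-c0[1])<90]
    L=Q[(Q[:,2]>92)&(Q[:,2]<100)&(Q[:,0]>c0[0]+25)]
    print(n,"lip",len(L),cv2.minAreaRect(L[:,:2].astype(np.float32)),L[:,2].mean())
    B=Q[(Q[:,2]<91)]
    print("body",len(B),cv2.minAreaRect(B[:,:2].astype(np.float32)))
    T=Q[(Q[:,2]>115)]
    m=T.mean(0);u,s,vt=np.linalg.svd(T-m)
    print("lid n",vt[2],"mean",m,"rms",s[2]/len(T)**.5,len(T), T[:,2].max())
for (u,v,z,t) in [(190.3,219.7,85,'FL lip-ish'),(246.7,207.2,85,'FR'),(258,259.7,85,'NR'),(201.3,271.7,85,'NL')]:
    print(t,ray("top",u,v,z).round(1))
# side lip/rim corners: near-mug side rim
for (u,v,z,t) in [(245+65/6,200+500/6,85,'FL(mug side)'),(245+432/6,200+510/6,85,'N mug side'),(245+425/6,200+205/6,85,'N jar')]:
    print('side',t,ray("side",u,v,z).round(1))
for n,uv,z in[("top",(318,225),125),("side",(293,172),125),("top",(133,233),92),("side",(254,345),92)]: print(n,uv,ray(n,*uv,z).round())
E
```

```text
top lip 343 ((600.8402099609375, 174.48593139648438), (15.2916259765625, 109.84794616699219), 13.261008262634277) 96.53811918311469
body 2766 ((549.8461303710938, 162.6455078125), (119.42498779296875, 130.6173095703125), 13.021626472473145)
lid n [-0.94459663 -0.21708993 -0.24618929] mean [484.03017597 145.68643316 164.80552663] rms 3.5944787951287673 693 188.38803867541122
side lip 339 ((599.4642333984375, 175.52005004882812), (15.057923316955566, 111.63737487792969), 13.147802352905273) 95.59735384089318
body 3723 ((547.2877807617188, 163.769775390625), (122.55267333984375, 134.97579956054688), 13.423885345458984)
lid n [-0.94270604 -0.23559018 -0.23622573] mean [480.84284966 158.03940915 161.26390124] rms 3.3890977849076926 728 187.0902216781219
FL lip-ish [592.4 238.6  85. ]
FR [623.1 113.2  85. ]
NR [506.7  85.   85. ]
NL [477.6 209.9  85. ]
side FL(mug side) [590.8 239.6  85. ]
side N mug side [475.4 212.3  85. ]
side N jar [504.4  90.4  85. ]
top (318, 225) [584. -42. 125.]
side (293, 172) [586. -36. 125.]
top (133, 233) [560. 363.  92.]
side (254, 345) [556. 368.  92.]
```

```bash
cat >> h.py <<'E'
from scipy.spatial.transform import Rotation as R
C=np.array([549.,163.,0]);yaw=np.radians(13.2)
Rc=R.from_euler('z',yaw).as_matrix()
def st():
    o=bot.get_obs();q=o["orientation"];T=R.from_quat(np.r_[q[1:],q[0]])
    p=Rc.T@(np.array(o["position"])-C)
    print("t %.2f can-frame TCP"%o["time"],p.round(1),"F can",(Rc.T@np.array(o["ft_force"])).round(2),"tau",np.round(o["wrist_torque"],2),"open",round(float(o["opening"]),1))
    print("tool axes in can frame (cols)\n",(Rc.T@T.as_matrix()).round(3))
    return o,T,p
def go(x,y,z,T,p):  # shift in tool axes, mm
    print("shift",(T.as_matrix().T@Rc@(np.array([x,y,z])-p)).round(1))
E
python3 - <<'E'
from h import *
o,T,p=st()
go(-125,0,150,T,p)
# targets: tool y down, tool x = +-can x
for s in(1,-1):
    X=Rc[:,0]*s;Y=np.array([0,0,-1.]);M=np.stack([X,Y,np.cross(X,Y)],1)
    D=T.inv()*R.from_matrix(M); print(s,np.degrees(D.as_rotvec()).round(1))
print(o["qpos"])
E
```

```text
t 0.10 can-frame TCP [-529.  -556.   230.2] F can [-0.23 -0.73 -0.64] tau [-0.   -0.05  0.  ] open 85.3
tool axes in can frame (cols)
 [[-0.997  0.     0.081]
 [-0.081  0.002 -0.997]
 [-0.    -1.    -0.002]]
shift [-447.9   81.5 -521.2]
1 [  -0.  -175.3   -0.2]
-1 [ 0.1  4.7 -0. ]
[-1.38683542e+00  4.87002755e-02  9.77437511e-02  1.62201054e+00
 -3.18994966e-06  1.44299093e+00]
```

```bash
python3 -m handwheel '[[0,4.7,0,-0.04,0,-0.06,0],[0,4.7,0,-0.423,0,-0.524,0],[0,4.7,0,-0.423,0,-0.524,0],[0,4.7,0,-0.423,0,-0.524,0],[0,4.7,0,-0.423,0,-0.524,0],[0,4.7,0,-0.423,0,-0.524,0],[0,4.7,0,-0.423,0,-0.524,0],[0,4.7,0,-0.423,0,-0.524,0],[0,4.7,0,-0.423,0,-0.524,0],[0,4.7,0,-0.423,0,-0.524,0]]'; python3 - <<'E'
from h import *
o,T,p=st();go(-150,0,230,T,p)
E
```

```text
time: 0.93
position: [309.1, -108.5, 231.0]
orientation: [-0.081, 0.081, -0.702, 0.703]
ft_force: [0.8, -1.3, 0.2]
opening: -0.1
t 0.93 can-frame TCP [-295.5 -209.6  231. ] F can [ 0.47 -1.4   0.24] tau [-0.02 -0.12  0.01] open -0.1
tool axes in can frame (cols)
 [[-1.     0.    -0.002]
 [ 0.002 -0.    -1.   ]
 [-0.    -1.     0.   ]]
shift [-145.2    1.  -209.8]
```

```bash
python3 -m handwheel '[[0,0,0,-0.145,0,-0.21,0],[0,0,0,-0.145,0,-0.21,0],[0,0,0,-0.145,0,-0.21,0],[0,0,0,-0.145,0,-0.21,0],[0,0,0,-0.145,0,-0.21,0],[0,0,0,-0.145,0,-0.21,0],[0,0,0,-0.145,0,-0.21,0],[0,0,0,-0.145,0,-0.21,0]]'; python3 - <<'E'
from h import *
o,T,p=st();go(-130,0,145,T,p)
for n in("side","top"):
    p,d=bot.get_image(n);cv2.imwrite(f"pics/{n}1.png",p[:,:,::-1])
E
```

```text
time: 1.6
position: [402.3, 129.2, 230.3]
orientation: [0.082, -0.084, 0.702, -0.702]
ft_force: [-0.4, -0.3, -0.2]
opening: 0.0
t 1.60 can-frame TCP [-150.6    0.6  230.3] F can [-0.45 -0.24 -0.18] tau [-0.03  0.06  0.05] open 0.0
tool axes in can frame (cols)
 [[-1.    -0.002  0.005]
 [-0.005  0.    -1.   ]
 [ 0.002 -1.    -0.   ]]
shift [-20.8  85.2   0.7]
```

View pics/side1.png

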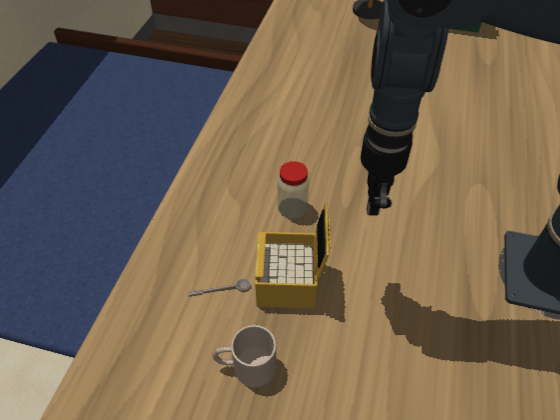

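The shut gripper hangs behind the lid (tip at (376,212)); nothing has moved. I lower it on the hinge side.

```bash
python3 -m handwheel '[[0,0,0,0,0.03,0,0],[0,0,0,0,0.06,0,0],[0,0,0,0,0.085,0,0],[0,0,0,-0.02,0.085,0,0],[0,0,0,-0.03,0.085,0,0],[0,0,0,-0.04,0.085,0,0],[0,0,0,-0.05,0.085,0,0],[0,0,0,-0.06,0.085,0,0],[0,0,0,-0.065,0.085,0,0],[0,0,0,-0.065,0.085,0,0]]'; python3 - <<'E'
from h import *
o,T,p=st()
for n in("side",):
    p,d=bot.get_image(n);cv2.imwrite(f"pics/{n}2.png",cv2.resize(p[180:320,230:420,::-1],None,fx=4,fy=4))
E
```

```text
time: 2.53
position: [466.4, 140.2, 146.5]
orientation: [-0.08, 0.08, -0.702, 0.703]
ft_force: [0.3, -1.0, 0.2]
opening: -0.2
t 2.53 can-frame TCP [-85.6  -3.4 146.5] F can [ 0.09 -1.02  0.25] tau [-0.05  0.02  0.02] open -0.2
tool axes in can frame (cols)
 [[-1.     0.    -0.004]
 [ 0.004 -0.    -1.   ]
 [-0.    -1.     0.   ]]
```

View pics/side2.png

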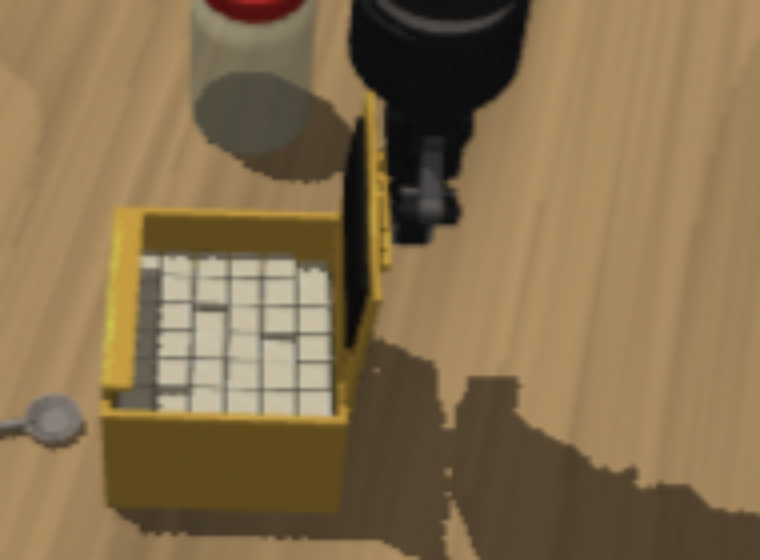

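The lid edge is at (370,95) in the crop, the fingers lying against the ridge side at (400,200). Now I follow the folding arc.

```bash
python3 -m handwheel '[[0,0,0,-0.008,0,-0.001,0],[0,0,0,-0.016,-0.001,-0.003,0],[0,0,0,-0.024,-0.001,-0.003,0],[0,0,0,-0.031,-0.001,-0.003,0],[0,0,0,-0.038,0.001,-0.003,0],[0,0,0,-0.046,0.004,-0.003,0],[0,0,0,-0.052,0.008,-0.003,0],[0,0,0,-0.059,0.014,-0.003,0],[0,0,0,-0.059,0.014,-0.003,0]]'; python3 - <<'E'
from h import *
o,T,p=st()
for n in("side",):
    p,d=bot.get_image(n);cv2.imwrite(f"pics/{n}3.png",cv2.resize(p[180:320,230:420,::-1],None,fx=4,fy=4))
E
```

```text
time: 3.33
position: [523.5, 158.5, 130.7]
orientation: [0.081, -0.081, 0.702, -0.702]
ft_force: [-0.6, -0.3, -0.2]
opening: 0.1
t 3.33 can-frame TCP [-25.9   1.4 130.7] F can [-0.65 -0.15 -0.2 ] tau [-0.05  0.   -0.02] open 0.1
tool axes in can frame (cols)
 [[-1.    -0.001 -0.001]
 [ 0.001  0.    -1.   ]
 [ 0.001 -1.    -0.   ]]
```

View pics/side3.png

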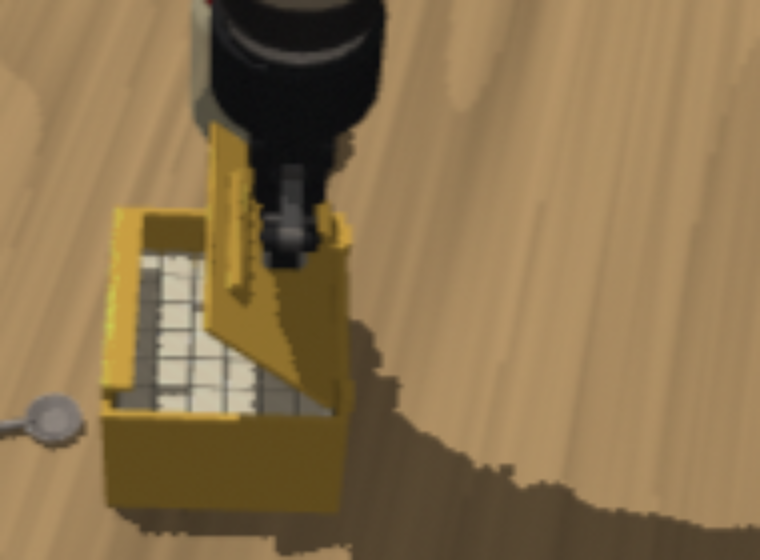

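The lid is folded to about 45°, the fingertip at (290,260) in the crop pressing between hinge and ridge; the canister hasn't moved. Continuing the arc.

```bash
python3 -m handwheel '[[0,0,0,-0.005,0.005,0,0],[0,0,0,-0.0095,0.0105,0,0],[0,0,0,-0.012,0.015,0,0],[0,0,0,-0.0145,0.020,0,0],[0,0,0,-0.016,0.025,0,0],[0,0,0,-0.0175,0.030,0,0],[0,0,0,-0.018,0.034,0,0],[0,0,0,-0.0185,0.038,0,0],[0,0,0,-0.0185,0.038,0,0]]'; python3 - <<'E'
from h import *
o,T,p=st()
for n in("side",):
    p,d=bot.get_image(n);cv2.imwrite(f"pics/{n}4.png",cv2.resize(p[180:320,230:420,::-1],None,fx=4,fy=4))
st()
E
```

```text
time: 4.13
position: [540.5, 162.4, 93.5]
orientation: [-0.081, 0.081, -0.702, 0.703]
ft_force: [-0.1, 1.3, 0.8]
opening: -0.0
t 4.13 can-frame TCP [-8.4  1.3 93.5] F can [0.23 1.28 0.83] tau [ 0.08 -0.13 -0.04] open -0.0
tool axes in can frame (cols)
 [[-1.    -0.001 -0.001]
 [ 0.001 -0.    -1.   ]
 [ 0.001 -1.     0.   ]]
t 4.18 can-frame TCP [-8.7  1.3 93.7] F can [-0.53 -0.71  1.2 ] tau [ 0.04 -0.11 -0.01] open -0.3
tool axes in can frame (cols)
 [[-1.    -0.001 -0.001]
 [ 0.001 -0.    -1.   ]
 [ 0.001 -1.     0.   ]]
```

View pics/side4.png

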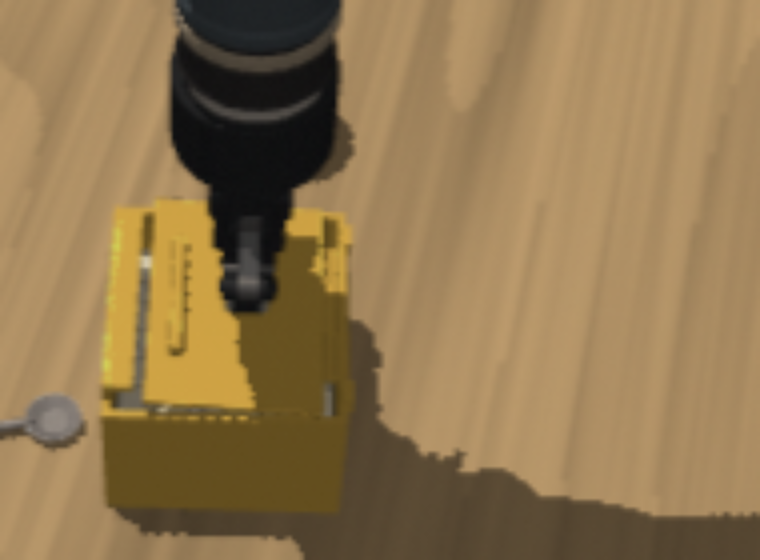

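The lid is almost flat, its edge at (148,290) short of the lip at (130,290) with a visible gap, so it isn't slid yet. I press down in small steps, watching the force.

```bash
python3 -m handwheel '[[0,0,0,0,0.0015,0,0],[0,0,0,0,0.003,0,0],[0,0,0,0,0.003,0,0]]';python3 -m handwheel '[[0,0,0,0,0.001,0,0],[0,0,0,0,0.001,0,0]]'; python3 -m handwheel '[[0,0,0,0,0.001,0,0],[0,0,0,0,0.001,0,0]]'; python3 -c "
from h import *
st()"
```

```text
time: 4.43
position: [540.5, 162.4, 91.2]
orientation: [-0.081, 0.081, -0.702, 0.702]
ft_force: [0.7, 1.2, 2.0]
opening: 0.3
time: 4.6
position: [540.5, 162.4, 90.3]
orientation: [-0.081, 0.081, -0.702, 0.702]
ft_force: [0.9, -0.5, 1.8]
opening: -0.3
time: 4.77
position: [540.6, 162.4, 89.4]
orientation: [-0.081, 0.081, -0.702, 0.702]
ft_force: [-0.4, 0.7, 2.6]
opening: -0.1
t 4.77 can-frame TCP [-8.3  1.3 89.4] F can [-0.27  0.78  2.57] tau [-0.08  0.03 -0.04] open -0.1
tool axes in can frame (cols)
 [[-1.     0.    -0.001]
 [ 0.001 -0.    -1.   ]
 [-0.    -1.     0.   ]]
```

```bash
python3 -m handwheel '[[0,0,0,0,0.0005,0,0],[0,0,0,0,0.0005,0,0]]';python3 -m handwheel '[[0,0,0,0,0.0005,0,0],[0,0,0,0,0.0005,0,0]]'; python3 -c "
from h import *
st()"
```

```text
time: 4.93
position: [540.6, 162.4, 89.3]
orientation: [-0.081, 0.081, -0.702, 0.702]
ft_force: [-0.9, -1.0, 4.5]
opening: 0.2
time: 5.1
position: [540.6, 162.4, 89.3]
orientation: [-0.081, 0.081, -0.702, 0.702]
ft_force: [-2.6, -0.3, 5.3]
opening: 0.1
t 5.10 can-frame TCP [-8.3  1.3 89.3] F can [-2.64  0.31  5.26] tau [-0.09  0.41  0.02] open 0.1
tool axes in can frame (cols)
 [[-1.     0.    -0.001]
 [ 0.001 -0.    -1.   ]
 [-0.    -1.     0.   ]]
```

Flat contact at z 89.3 (expected 89.5), about 5 N. Now I push forward.

```bash
python3 -m handwheel '[[0,0,0,-0.003,0,0,0],[0,0,0,-0.006,0,0,0],[0,0,0,-0.009,0,0,0],[0,0,0,-0.012,0,0,0],[0,0,0,-0.015,0,0,0],[0,0,0,-0.015,0,0,0]]'; python3 - <<'E'
from h import *
o,T,p=st()
for n in("side",):
    p,d=bot.get_image(n);cv2.imwrite(f"pics/{n}5.png",cv2.resize(p[180:320,230:420,::-1],None,fx=4,fy=4))
st()
E
```

```text
time: 5.6
position: [555.2, 165.8, 89.3]
orientation: [-0.081, 0.081, -0.702, 0.703]
ft_force: [-1.6, -0.8, 6.3]
opening: 0.1
t 5.60 can-frame TCP [ 6.7  1.3 89.3] F can [-1.7  -0.39  6.26] tau [-0.16  0.46  0.03] open 0.1
tool axes in can frame (cols)
 [[-1.    -0.    -0.001]
 [ 0.001 -0.    -1.   ]
 [ 0.    -1.     0.   ]]
t 5.65 can-frame TCP [ 6.6  1.3 89.3] F can [-2.51  0.44  5.97] tau [-0.21  0.48  0.03] open 0.1
tool axes in can frame (cols)
 [[-1.    -0.    -0.001]
 [ 0.001 -0.    -1.   ]
 [ 0.    -1.     0.   ]]
```

View pics/side5.png

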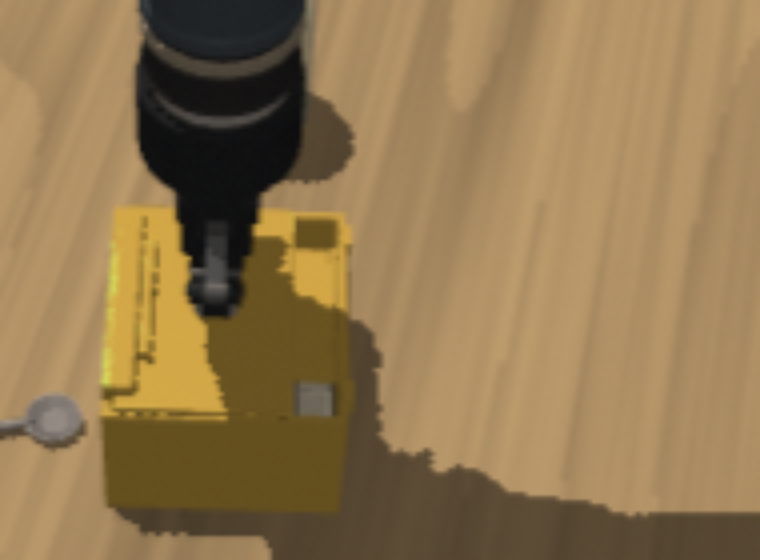

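The lid moved with the fingers: its edge has vanished beneath the lip (130,300), with no gap left. I go on towards the stop, watching the force.

```bash
python3 -m handwheel '[[0,0,0,-0.002,0,0,0],[0,0,0,-0.004,0,0,0],[0,0,0,-0.004,0,0,0]]'; python3 -m handwheel '[[0,0,0,-0.002,0,0,0],[0,0,0,-0.004,0,0,0],[0,0,0,-0.004,0,0,0]]';  python3 - <<'E'
from h import *
o,T,p=st()
for n in("side",):
    p,d=bot.get_image(n);cv2.imwrite(f"pics/{n}6.png",cv2.resize(p[180:320,230:420,::-1],None,fx=4,fy=4))
E
```

```text
time: 5.9
position: [556.9, 166.3, 89.2]
orientation: [-0.079, 0.083, -0.702, 0.703]
ft_force: [-7.3, -2.2, 9.6]
opening: 0.1
time: 6.15
position: [560.8, 167.2, 89.2]
orientation: [-0.079, 0.083, -0.702, 0.703]
ft_force: [-6.6, -2.2, 10.3]
opening: -0.2
t 6.15 can-frame TCP [12.4  1.4 89.2] F can [-6.92 -0.65 10.25] tau [-0.35  1.46 -0.07] open -0.2
tool axes in can frame (cols)
 [[-1.    -0.005 -0.   ]
 [ 0.    -0.    -1.   ]
 [ 0.005 -1.     0.   ]]
```

View pics/side6.png

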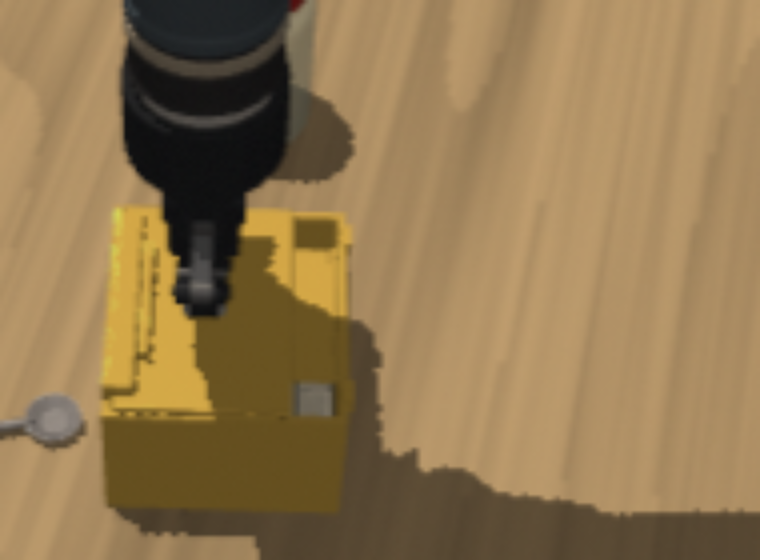

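Force rose to about 7 N while the fingers slipped on the plate, with lid and canister still: it is at its stop after about 17 mm. I lift straight off.

```bash
python3 -m handwheel '[[0,0,0,0,-0.002,0,0],[0,0,0,0,-0.006,0,0],[0,0,0,0,-0.015,0,0],[0,0,0,0,-0.03,0,0],[0,0,0,0.02,-0.06,0,0],[0,0,0,0.06,-0.09,0,0],[0,0,0,0.1,-0.12,0,0],[0,0,0,0.14,-0.15,0,0],[0,0,0,0.18,-0.15,0,0],[0,0,0,0.18,-0.15,0,0]]'; python3 - <<'E'
from h import *
o,T,p=st()
for n,r in(("side",(180,320,230,420)),("top",(180,300,160,340))):
    p,d=bot.get_image(n);np.savez(n+"7.npz",p=p,d=d);cv2.imwrite(f"pics/{n}7.png",cv2.resize(p[r[0]:r[1],r[2]:r[3],::-1],None,fx=4,fy=4,interpolation=cv2.INTER_CUBIC))
    W=cloud(n,d);P=W.reshape(-1,3);P=P[~np.isnan(P).any(1)];P=(P-C)@Rc
    Q=P[(abs(P[:,0])<85)&(abs(P[:,1])<90)&(P[:,2]>20)&(P[:,2]<110)]
    print(n,"body",cv2.minAreaRect(Q[:,:2].astype(np.float32)))
    for x in range(-60,62,5):
        s=Q[(abs(Q[:,0]-x)<2.5)&(abs(Q[:,1])<30)&(Q[:,2]>70)]; print(x,len(s),np.round(np.median(s[:,2]),1),end='; ')
    print()
E
```

```text
time: 7.03
position: [385.7, 126.4, 241.8]
orientation: [0.083, -0.08, 0.702, -0.702]
ft_force: [0.8, 0.0, 0.2]
opening: -0.1
t 7.03 can-frame TCP [-167.4    1.6  241.8] F can [ 0.76 -0.16  0.21] tau [-0.01 -0.04  0.  ] open -0.1
tool axes in can frame (cols)
 [[-1.     0.004 -0.   ]
 [ 0.    -0.    -1.   ]
 [-0.004 -1.     0.   ]]
side body ((-1.3676185607910156, 0.9306106567382812), (122.37953186035156, 135.47732543945312), 0.18852834403514862)
-60 39 89.2; -55 69 87.8; -50 52 84.9; -45 66 85.5; -40 48 85.0; -35 73 86.1; -30 49 89.7; -25 74 89.8; -20 47 89.3; -15 74 89.8; -10 48 89.5; -5 67 90.5; 0 53 91.1; 5 65 90.4; 10 59 90.2; 15 63 91.2; 20 59 90.7; 25 61 91.3; 30 59 91.0; 35 61 91.4; 40 66 97.9; 45 57 95.4; 50 62 95.7; 55 59 95.6; 60 26 95.1; 
top body ((-0.6921195983886719, -0.5933609008789062), (130.4719696044922, 122.89459991455078), 89.79154968261719)
-60 37 89.9; -55 63 89.2; -50 62 86.3; -45 60 85.8; -40 63 86.0; -35 61 86.5; -30 61 90.6; -25 59 90.6; -20 62 90.8; -15 60 91.1; -10 61 91.0; -5 61 91.1; 0 63 91.5; 5 60 92.2; 10 61 91.7; 15 63 91.4; 20 60 92.1; 25 61 91.9; 30 61 92.2; 35 61 92.7; 40 68 98.8; 45 59 97.4; 50 60 96.2; 55 65 96.5; 60 35 96.6;
```

View pics/side7.png

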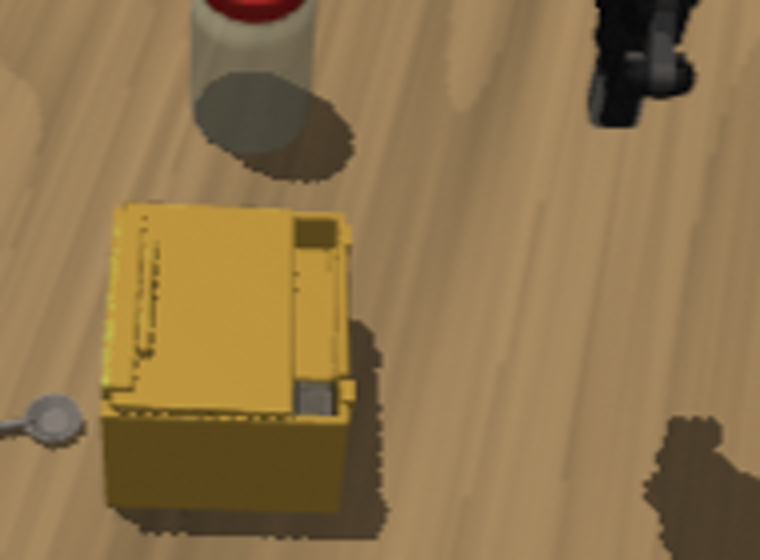

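View pics/top7.png

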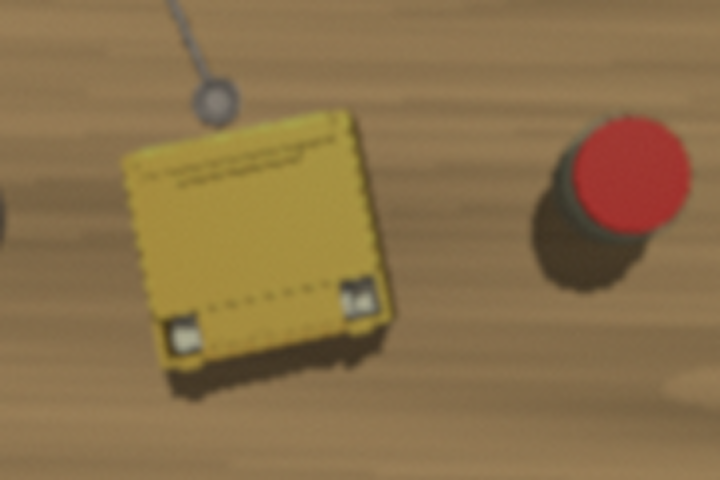

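Lid stays shut with no contact: ridge at (150,300), directly beside the lip at (125,300). A finer check of ridge position, then hand in.

```bash
python3 - <<'E'
from h import *
for n in("side","top"):
    d=np.mean([bot.get_image(n)[1] for _ in range(4)],0)
    P=cloud(n,d).reshape(-1,3);P=(P[~np.isnan(P).any(1)]-C)@Rc
    for x in range(30,52,1):
        s=P[(abs(P[:,0]-x)<.5)&(abs(P[:,1])<30)&(P[:,2]>70)]; print(x,np.round(np.median(s[:,2]),1) if len(s) else None,end='; ')
    L=P[(P[:,2]>80)&(P[:,2]<110)&(abs(P[:,1])<30)&(abs(P[:,0])<90)]
    Q=L[(L[:,0]>-25)&(L[:,0]<33)];print("slope",np.polyfit(Q[:,0],Q[:,2],1),"far edge x",np.percentile(L[:,0],99.5))
E
```

```text
30 91.1; 31 91.1; 32 91.4; 33 90.9; 34 91.5; 35 91.8; 36 91.4; 37 91.4; 38 98.2; 39 98.3; 40 97.8; 41 98.5; 42 98.6; 43 97.8; 44 91.6; 45 95.6; 46 96.0; 47 95.2; 48 95.2; 49 95.5; 50 95.9; 51 96.3; slope [2.19447341e-02 9.05125400e+01] far edge x 58.72660716399147
30 92.0; 31 92.6; 32 91.9; 33 92.0; 34 92.0; 35 92.7; 36 92.3; 37 92.6; 38 93.0; 39 99.3; 40 99.3; 41 99.1; 42 99.8; 43 99.4; 44 99.0; 45 92.3; 46 95.5; 47 96.8; 48 96.5; 49 96.7; 50 96.7; 51 96.4; slope [2.30239314e-02 9.13077114e+01] far edge x 59.86209906435854
```

```bash
python3 -c "
from h import *
st();bot.close_job()"
```

```text
t 7.53 can-frame TCP [-165.     1.5  237.5] F can [-0.14 -0.15  0.24] tau [-0.   -0.01  0.02] open -0.1
tool axes in can frame (cols)
 [[-1.    -0.002 -0.001]
 [ 0.001  0.    -1.   ]
 [ 0.002 -1.    -0.   ]]
the job is handed in; nothing more can be done
```

The sugar canister is shut and the lid stays tucked under the lip by itself; I handed the job in at about 7.5 s. With the gripper shut, I folded the lid over from its outer face and pressed it flat with about 5 N. I then pushed it forward to its stop, where the forward force reached about 7 N, and lifted straight off.

Last checks, with the robot clear of everything:
- **Slide:** the ridge lies at about x = 38–44 mm (38.5–44.5 in the top view), right against the lip's edge at x = 45. That puts the slide at about 17 mm.
- **Fold:** the lid slopes about 0.022 rad, well under the 0.07 limit, and its face at the ridge lies about 4 mm below the lip's top in both views.
- **Canister:** it shifted by no more than about 1–2 mm, which is within the calibration error.
- **Other things:** the jar and the teaspoon bowl looked unmoved in the last pictures. I did not re-check the mug, which was outside the crop I viewed; the arm stayed well away from it.

No check failed. The fingers did most of the push by friction on the plate and slipped about 5 mm once the lid reached its stop, so they never bore on the ridge. The side and top views differ by about 1 mm in height, as the calibration allows.

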